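# Release the label printer's cassette and catch it

## Task

Open the label printer on the prep counter for a new roll: with one fingertip press the big release key on its ledge right down, and with the other finger of the same hand, kept a finger's breadth or so in front of the cassette, stop the cassette as the spring shoots it out, so that it comes out only a centimetre or three and does not run off its runners. Finish holding it like that: key held down by one finger, cassette pressing against the other. Do not pinch or lift anything, and leave the other things on the counter alone.

Things in the scene. Friction and masses are not known exactly. Their poses are not given: they have to be found in the camera images.
- printer: White desktop label printer, fixed, 240 x 165 x 95 mm. Origin: under its middle, on the counter; -x = front, z up. In its frame, mm: tall housing x -55..125, y -85..80, top z 95; cassette mouth in its front at x -55, y -70..10; beside the mouth, on the +y side, a low ledge x -115..-55, y 16..80, top z 46 bears the release key. Flat keys and display on top: unused.
- trap_spot (a point): Point on the printer's base 33 mm in front of the cassette's latched face, on its centre line (printer x -88, y -30), 54 mm above the counter: free room for the trapping finger. Below are only a sill (top 10 mm) and two runners (top 22 mm, reaching 105 mm ahead of the printer's origin). From here to the key's centre: 78 mm along printer +y.
- release_key: Ribbed grey key on the ledge, 26 (printer x) x 30 mm (y). Origin: centre of its top, 60 mm above the counter when up, at x -88, y 48 mm in the printer's frame; axes as the printer's. Goes straight down 10 mm to a stop (top 4 mm above the ledge); spring 1.5 N at first, 4 N at the stop, plus up to 1 N of latch friction. At about 7 mm down the latch lets the cassette go at once.
- cassette: Grey open-topped label cassette, 130 x 77 x 64 mm, about 0.36 kg with its paper roll, loose on level slippery runners in the printer. Origin: centre of its underside, 22 mm above the counter; axes as the printer's; comes out along -x. A spring pushes it with 4.5 N, falling to 2 N at 50 mm out; unstopped it reaches 0.5 m/s or more within 30 mm and runs out of the printer.
- cassette_face (a point): Centre of the cassette's front face (77 mm wide, 22 to 86 mm above the counter), 54 mm above the counter; latched, it lies at x -55, y -30 mm in the printer's frame, flush with the housing. Fingers set along printer y, pointing down, centres 55 to 95 mm apart, can have one on the key and the other in front of this face.
- label_roll: Spare paper label roll standing on end, 62 mm across, 58 mm high, with a 26 mm bore; origin at its underside's centre. Bystander near the printer's key side.
- peeler: Y-shaped vegetable peeler lying flat, about 140 x 53 x 12 mm; origin at its underside. Bystander in front of the printer.
- jar: Amber spice jar, 66 mm across, 85 mm high, steel cap; origin at its underside's centre. Bystander on the side of the printer away from the key.
- onion: Brown onion, 80 mm across, 75 mm high; origin at its underside. Bystander.
- bowl: Small steel bowl, 124 mm across, 55 mm high; origin at its underside's centre. Bystander.
- mug: White mug, 76 mm across, 85 mm high, with a handle; origin at its underside's centre. Bystander.
- spoon: Kitchen spoon lying on the counter, steel; origin near its middle. Bystander.

How it is judged:
By the outcome, as a careful person would: the job done as asked, in the order asked, and still so for the second after the job is handed in, while the arm keeps its last pose, push and grip.
It also fails if it takes over 29 s, if anything falls off the work surface, if the arm or the gripper's body presses on something with over 40 N, if the wrist force passes 120 N, or if a joint passes its speed limit or range.

## Robot

A 6-joint arm with a two-finger parallel gripper is mounted at the origin on the work surface. World frame = base frame: x ahead of the robot, y to its left, z up, the work surface at z = 0. Lengths are in m, angles in rad, forces in N, time in s.
With the tool pointing down it reaches from about 0.3 to 0.875 m from the base axis. Payload 4.2 kg.
Tool frame: the origin (TCP) lies at the very end of the fingers, on their centre line; the grasp point (between the pads) lies 19 mm behind it; z points along the fingers, y is the direction in which the jaws open and shut (so a half turn about z gives the same grasp; the last joint's range is limited). The gripper opens to 85 mm and grips with 20 to 120 N. Pads are 22 mm wide; open, the fingers measure 114 mm over their backs; the gripper's body (76 mm by 85 mm) begins 54 mm behind the grasp point. The pads swing forward as they close: fully open they stand 13 mm farther back than shut.
Start: joints at [-1.272, 0.32, 1.565, -0, 1.257, -0.02], TCP at [0.18, -0.546, 0.204] pointing down, gripper open.
Joint ranges: [-3.11, 3.11], [-0.84, 2.01], [0.21, 2.61], [-1.34, 4.49], [0.05, 2.63], [-2.56, 2.56]. Speed limits (rad/s): [2.57, 2.57, 3.14, 3.14, 3.14, 3.14].

## Interface

Orientations are given as [roll, pitch, yaw] about the fixed x, y, z axes, in that order (R = Rz(yaw) Ry(pitch) Rx(roll)).
In Python, from plant import env, optics gives the robot as it stands.
- The arm moves only by the tool carry_out, never from a script. Its argument "series" is a list of rows, each a list of 3 entries, a list of its own where there are three numbers: the turn, a rotation vector about the tool's x, y, z in rad, then the shift along the tool's x, y, z in m, then the gripper command: -1 is shut, 1 is fully open, values between are in proportion. In form: [[[rx, ry, rz], [dx, dy, dz], fingers], ...]. A call has 1 to 10 rows; each row shifts and turns the commanded pose from where the row before left it, along the tool's axes as they then stand; what a row does not reach is not made up. A row lasts 1/10 s, in which the tool goes at most 50 mm and 8.59 degrees, less where a joint would pass 70% of its speed; a pose out of reach is approached as far as the arm can. A call with a gripper value outside its range is refused whole. The fingers move at their own pace and stop on an object; the grip force is fixed at half the most. Time passes only in rows, so rows that do not move let the fingers close. It gives the time, the measured TCP pose, the force and the opening at its end, in the units of the state.
- env.get_state(): the state, without advancing time (a new reading comes with each control period).
- optics.get_image(name): name is "side" or "top"; returns a dict with "color" (384x512x3 uint8, blue, green, red), "mtx" (3x3 intrinsics, pixels), "D" ([k1, k2, p1, p2, k3] as OpenCV has them; the pictures are not rectified), "rvec" (rotation vector, rad) and "tvec" (3), from world to camera coordinates, as OpenCV has them. Camera axes: x right, y down, z forward; pixel columns grow to the right and rows downward; lengths in m; the calibration is good to about 2 mm. A picture is of the moment at which its call begins. There is no depth.
- env.sign_off(): hands the job in, once; it reports no verdict.
The state is a dict: "time_s": time; "qpos": joint angles; "qd": joint speeds; "effort": joint torques, N m; "eef_pos": TCP position; "tcp_rot": TCP orientation; "wrist_force": force on the tool from outside, world axes, zero at the start; "ft_torque": the same for the moment, N m; "width": finger opening in m.
Only numpy, scipy, OpenCV 4.12 (cv2) and the standard library are available. Lean on these libraries where they do the work, as an engineer would, in place of code of your own. Each camera call takes 0.05 s, during which the arm holds its last target. There are 200 camera calls.

## Working session

There is one attempt and no reset: what is moved stays moved. The work goes in short steps, Python scripts to look and compute and a tool call to move; the robot and the scene stay as the last step left them, time stands still between calls to the robot, and variables do not carry over. Pictures are saved under pics/ and viewed, about 8 in all and at most 12, crops included, and the job is handed in when it is done.

Besides the shell and the picture viewer there is one more tool, called after "Emit:" by a JSON object that holds its "name" and its "arguments". carry_out: Moves the arm, as the interface text tells. Its arguments: {"type":"object","properties":{"series":{"type":"array","items":{"type":"array"}}},"required":["series"]}

```bash
ls && mkdir -p pics && python3 - <<'E'
from plant import env, optics
import cv2,pickle
print(env.get_state())
for n in("top","side"):
    d=optics.get_image(n); pickle.dump(d,open(f"pics/{n}0.pkl","wb")); cv2.imwrite(f"pics/{n}0.png",d["color"])
    print(n,d["mtx"],d["D"],d["rvec"],d["tvec"])
E
```

```text
pics
{'time_s': 0.0, 'qpos': array([-1.27200206e+00,  3.20242250e-01,  1.56569187e+00,  3.53489540e-05,
        1.25739020e+00, -2.00116110e-02]), 'qd': array([ 1.52694919e-03, -3.28796538e-05,  1.69836358e-04, -2.93567384e-04,
       -1.21330241e-04, -2.33833755e-03]), 'effort': array([-1.08528991e-03, -4.15529180e+01, -2.34167504e+01, -2.00487430e-04,
        8.06697062e-03,  4.42238587e-06]), 'eef_pos': array([ 0.1800724 , -0.54551475,  0.20320583]), 'tcp_rot': array([-3.13986200e+00, -6.82525774e-05,  3.18794892e-01]), 'wrist_force': array([-0.41894368,  0.24413408,  0.19064811]), 'ft_torque': array([ 0.00685038, -0.0566879 ,  0.03466456]), 'width': 0.08537966525271014}
top [[385.82841807   0.         257.39708593]
 [  0.         385.82841807 190.53216326]
 [  0.           0.           1.        ]] [-0.0711752  0.         0.         0.         0.       ] [ 2.14047428 -2.18494196  0.14792219] [0.01579735 0.5783894  1.22619869]
side [[355.75852204   0.         252.41871071]
 [  0.         355.75852204 190.40306931]
 [  0.           0.           1.        ]] [-0.03926099  0.          0.          0.          0.        ] [ 2.3088861  -0.36552585  0.14774893] [-0.52610316  0.18597128  1.05647158]
```

```bash
python3 - <<'E'
import cv2
for n in("top","side"):
    i=cv2.imread(f"pics/{n}0.png"); cv2.imwrite(f"pics/{n}0b.png",cv2.resize(i,(800,600),interpolation=cv2.INTER_CUBIC))
E
```

```text
(no output)
```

View pics/top0b.png

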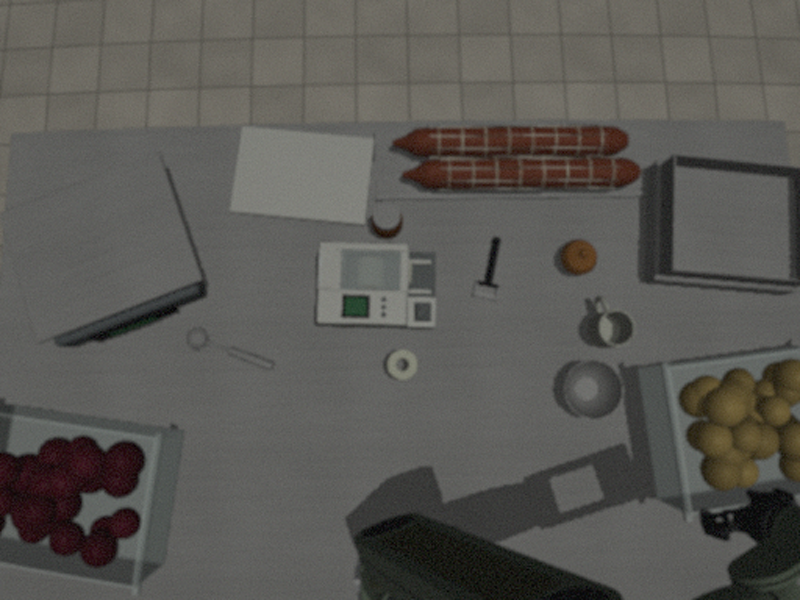

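View pics/side0b.png

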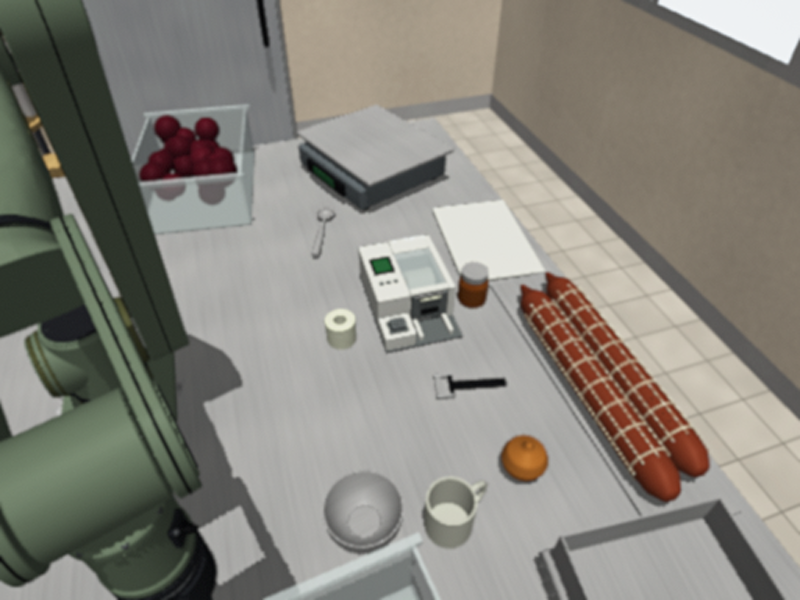

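The top view has the printer at (365,285) with its front facing right and its key at (422,312). The label roll is at (402,365), the jar at (387,220) and the peeler at (490,270). The side view has the key at (398,326). I'll crop both views for accurate corners.

```bash
python3 - <<'E'
import cv2,numpy as np
def crop(n,x,y,w,h,s):
    i=cv2.imread(f"pics/{n}0.png")[y:y+h,x:x+w]
    i=cv2.convertScaleAbs(i,alpha=1.6 if n=="top" else 1.1)
    o=cv2.resize(i,None,fx=s,fy=s,interpolation=cv2.INTER_CUBIC)
    for k in range(0,w,10): cv2.putText(o,str(x+k),(k*s,8),0,.3,(0,0,255)); cv2.line(o,(k*s,10),(k*s,h*s),(0,0,255) if k%50==0 else (0,160,0),1) if k%10==0 else 0
    for k in range(0,h,10): cv2.putText(o,str(y+k),(0,k*s+4),0,.3,(0,0,255)); cv2.line(o,(16,k*s),(w*s,k*s),(0,160,0),1)
    cv2.imwrite(f"pics/{n}c.png",o)
crop("top",196,146,90,66,8)
crop("side",222,145,80,82,7)
E
```

```text
(no output)
```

View pics/topc.png

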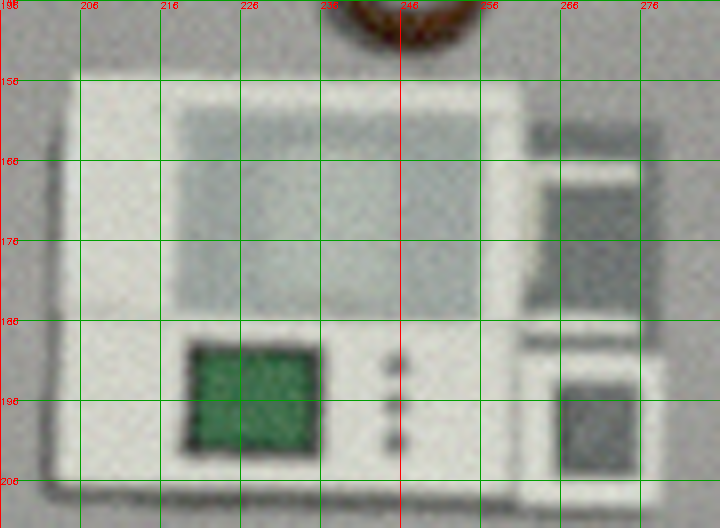

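View pics/sidec.png

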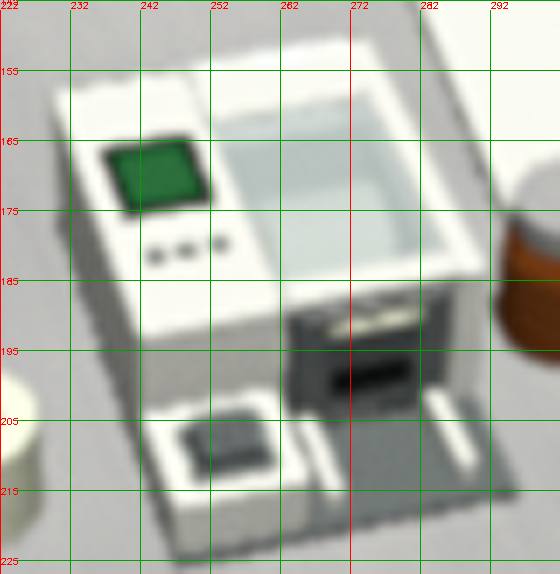

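The top crop shows the housing top corners at (205,155), (261,157) and (203,206.5), and the key at (265.5..275.7, 193.6..205.4). The side crop shows the housing top corners at (241.7,193), (291.6,183) and (230,158), and the ledge corner at (246.3,215.3). Now I'll fit the printer pose.

```bash
cat >h.py <<'E'
import cv2,pickle,numpy as np
from scipy.optimize import least_squares
C={n:pickle.load(open(f"pics/{n}0.pkl","rb")) for n in("top","side")}
def proj(n,P):
    d=C[n]; return cv2.projectPoints(np.asarray(P,float),d["rvec"],d["tvec"],d["mtx"],d["D"])[0][:,0]
def ray(n,uv,z):
    d=C[n]; p=cv2.undistortPoints(np.array([[uv]],float),d["mtx"],d["D"])[0,0]
    R=cv2.Rodrigues(d["rvec"])[0]; c=-R.T@np.ravel(d["tvec"]); r=R.T@[*p,1]; return c+r*(z-c[2])/r[2]
E
python3 - <<'E'
from h import *
O={"top":[((125,-85,95),(205,155.2)),((-55,-85,95),(260.8,156.8)),((125,80,95),(203.3,206.5)),((-115,80,46),(278.5,208.5)),((-115,16,46),(278.9,190)),
 ((-75,33,60),(265.6,193.5)),((-101,33,60),(275.8,193.7)),((-101,63,60),(275.6,205.5)),((-75,63,60),(265.5,205.2))],
"side":[((-55,80,95),(241.7,192.9)),((-55,-85,95),(291.6,183.3)),((125,80,95),(229.9,158.1)),((125,-85,95),(274.9,151)),((-115,80,46),(246.3,215.3)),((-115,16,46),(265.6,211.9)),((-115,80,0),(247.7,225.3))]}
def W(p,P):
    c,s=np.cos(p[2]),np.sin(p[2]); P=np.asarray(P,float)/1000
    return P@np.array([[c,-s,0],[s,c,0],[0,0,1]]).T+[p[0],p[1],0]
def res(p,ns): return np.concatenate([(proj(n,W(p,[a for a,_ in O[n]]))-[b for _,b in O[n]]).ravel() for n in ns])
x0=[*ray("top",(232,182),.05)[:2],1.57]
for ns in(["top"],["side"],["top","side"]):
    r=least_squares(res,x0,args=(ns,),loss="soft_l1"); p=r.x
    print(ns,p.round(4),np.sqrt(np.mean(r.fun**2)).round(2)); print(W(p,[(-88,48,60),(-88,-30,54)]).round(4).tolist())
    if len(ns)==2: print(r.fun.reshape(-1,2).round(1).tolist())
for n,uv,z in[("top",(402*.64,365*.64),.058),("top",(387*.64,214*.64),.085),("top",(490*.64,270*.64),.01),("top",(485*.64,292*.64),.01),("top",(496*.64,240*.64),.01)]: print(ray(n,uv,z).round(3))
E
```

```text
['top'] [0.5981 0.048  1.5323] 0.9
[[0.5468, -0.0381, 0.06], [0.6247, -0.0411, 0.054]]
['side'] [0.601  0.051  1.5129] 0.79
[[0.5479, -0.034, 0.06], [0.6258, -0.0386, 0.054]]
['top', 'side'] [0.5992 0.0485 1.5238] 0.96
[[0.5471, -0.0371, 0.06], [0.625, -0.0408, 0.054]]
[[-0.6, -1.0], [0.6, -1.0], [-1.2, -0.1], [-0.1, 1.1], [-0.1, -0.0], [0.9, 0.8], [-1.2, 0.9], [-1.1, -1.6], [0.8, -1.5], [-0.3, -0.1], [0.2, -0.1], [-1.0, -0.2], [-0.4, -1.0], [0.2, 2.0], [0.9, 1.4], [-0.9, 1.8]]
[0.438 0.007 0.058]
[0.746 0.032 0.085]
[ 0.638 -0.187  0.01 ]
[ 0.591 -0.174  0.01 ]
[ 0.704 -0.203  0.01 ]
```

Both views agree to about 3 mm: key ≈ (0.547, -0.037), trap ≈ (0.625, -0.041), printer yaw ≈ 1.52. The hand centre should be about (0.586, -0.037), with tool yaw 1.52 and a 63 mm opening. I'll swing around the base at a safe height.

Emit:
{"name": "carry_out", "arguments": {"series": [[[0,0,-0.06],[0.034,0,0],0.49],[[0,0,-0.06],[0.034,0,0],0.49],[[0,0,-0.06],[0.034,0,0],0.49],[[0,0,-0.06],[0.034,0,0],0.49],[[0,0,-0.06],[0.034,0,0],0.49],[[0,0,-0.06],[0.034,0,0],0.49],[[0,0,-0.06],[0.034,0,0],0.49],[[0,0,-0.06],[0.034,0,0],0.49],[[0,0,-0.06],[0.034,0,0],0.49],[[0,0,-0.06],[0.034,0,0],0.49]]}}

```text
time_s: 1.1
eef_pos: [0.4596, -0.3589, 0.2035]
tcp_rot: [-3.141, 0.0, 0.921]
wrist_force: [0.7, -0.2, -0.3]
width: 0.0634
```

Emit:
{"name": "carry_out", "arguments": {"series": [[[0,0,-0.06],[0.034,0,0],0.49],[[0,0,-0.06],[0.034,0,0],0.49],[[0,0,-0.06],[0.034,0,0],0.49],[[0,0,-0.06],[0.034,0,0],0.49],[[0,0,-0.06],[0.034,0,0],0.49],[[0,0,-0.06],[0.034,0,0],0.49],[[0,0,-0.06],[0.034,0,0],0.49],[[0,0,-0.06],[0.034,0,0],0.49],[[0,0,-0.06],[0.034,0,0],0.49],[[0,0,-0.06],[0.02,0,0],0.49]]}}

```text
time_s: 2.1
eef_pos: [0.5822, -0.0607, 0.2034]
tcp_rot: [-3.141, -0.001, 1.523]
wrist_force: [0.1, -0.2, 0.0]
width: 0.0636
```

Emit:
{"name": "carry_out", "arguments": {"series": [[[0,0,0],[0.024,0.003,0],0.49],[[0,0,0],[0,0,0.03],0.49],[[0,0,0],[0,0,0.03],0.49],[[0,0,0],[0,0,0.03],0.49],[[0,0,0],[0,0,0.015],0.49],[[0,0,0],[0,0,0],0.49],[[0,0,0],[0,0,0],0.49]]}}

```text
time_s: 2.8
eef_pos: [0.5865, -0.0393, 0.0991]
tcp_rot: [-3.141, 0.0, 1.519]
wrist_force: [-0.2, -0.1, -0.2]
width: 0.0633
```

```bash
python3 - <<'E'
from plant import env, optics
import cv2,numpy as np
print(env.get_state())
o=[]
for n,(x,y,w,h) in {"top":(216,140,84,90),"side":(215,130,84,100)}.items():
    i=optics.get_image(n)["color"]; cv2.imwrite(f"pics/{n}1.png",i)
    i=cv2.convertScaleAbs(i[y:y+h,x:x+w],alpha=1.8 if n=="top" else 1.1)
    o.append(cv2.resize(i,(400,int(h*400/w)),interpolation=cv2.INTER_CUBIC))
H=max(a.shape[0] for a in o)
cv2.imwrite("pics/look1.png",np.hstack([cv2.copyMakeBorder(a,0,H-a.shape[0],0,0,0) for a in o]))
E
```

```text
{'time_s': 2.8, 'qpos': array([-8.64709224e-02,  4.22443631e-01,  1.68647092e+00, -6.60359459e-05,
        1.03277910e+00, -3.43726601e-02]), 'qd': array([-0.00118813, -0.01746886, -0.0245413 , -0.00061888, -0.0013268 ,
       -0.0010757 ]), 'effort': array([ 2.75317667e-02, -4.31758475e+01, -1.99533999e+01,  8.53692691e-04,
        4.66971402e-02, -6.07505854e-05]), 'eef_pos': array([ 0.58654475, -0.0393224 ,  0.09911486]), 'tcp_rot': array([-3.14148977e+00,  5.31990581e-05,  1.51873191e+00]), 'wrist_force': array([-0.17093269, -0.10094498, -0.21152384]), 'ft_torque': array([ 0.03095271,  0.01807898, -0.05177681]), 'width': 0.06327108598336527}
```

View pics/look1.png

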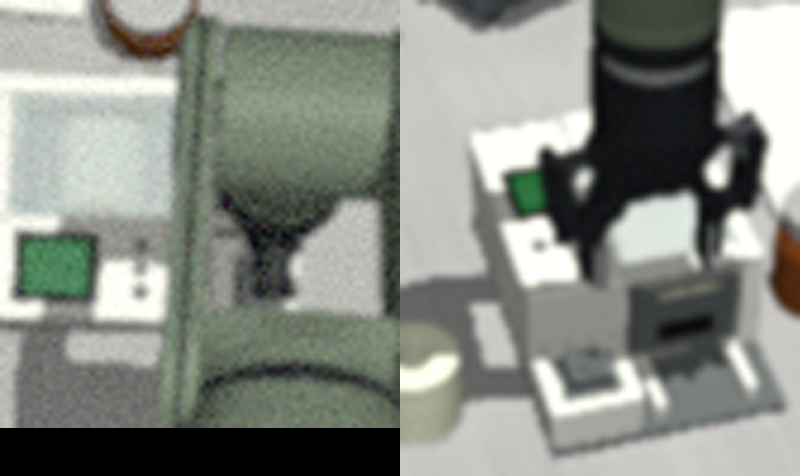

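The side view shows the left finger tip at crop (590,278) and the right at (712,262). The key is at (590,365), below the left finger, and nothing is touching. I'll check the tips against the projection.

```bash
python3 - <<'E'
from h import *
ps=1.5187; ty=np.array([np.sin(ps),-np.cos(ps),0]); tx=np.array([np.cos(ps),np.sin(ps),0]); c=np.array([.5865,-.0393,0])
for z in(.099,.105,.112):
    for s in(-1,1): print(z,s,proj("side",[c+s*.039*ty+[0,0,z]]).round(1), [proj("side",[c+s*.039*ty+e*tx*.011+[0,0,z]]).round(1).tolist() for e in(-1,1)])
print("obs",[(215+a*.21,130+b*.21) for a,b in((190,278),(312,262))])
print("key",proj("side",[[.5471,-.0371,.06]]))
k=(215+190*.21,130+358*.21); print("key obs centre ~",k, ray("side",k,.06))
E
```

```text
0.099 -1 [[254.4 197.2]] [[[255.3, 199.7]], [[253.4, 194.7]]]
0.099 1 [[278.8 192.5]] [[[279.9, 194.9]], [[277.7, 190.1]]]
0.105 -1 [[254.4 195.8]] [[[255.3, 198.3]], [[253.4, 193.3]]]
0.105 1 [[278.9 191.1]] [[[280.0, 193.5]], [[277.8, 188.7]]]
0.112 -1 [[254.4 194.1]] [[[255.3, 196.6]], [[253.4, 191.7]]]
0.112 1 [[279.  189.4]] [[[280.1, 191.8]], [[277.9, 187.1]]]
obs [(254.9, 188.38), (280.52, 185.01999999999998)]
key [[254.23937066 206.06750766]]
key obs centre ~ (254.9, 205.18) [ 0.55024956 -0.0340946   0.06      ]
```

The tips look higher in the picture than the projection says, so I'll zoom in.

```bash
python3 - <<'E'
from h import *
i=cv2.imread("pics/side1.png"); x,y,w,h,s=235,150,60,70,8
o=cv2.resize(i[y:y+h,x:x+w],None,fx=s,fy=s,interpolation=cv2.INTER_CUBIC)
for k in range(0,h,10): cv2.putText(o,str(y+k),(0,k*s+4),0,.35,(0,0,255))
for k in range(0,w,10): cv2.putText(o,str(x+k),(k*s,10),0,.35,(0,0,255))
cv2.imwrite("pics/z1.png",o)
E
```

```text
(no output)
```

View pics/z1.png

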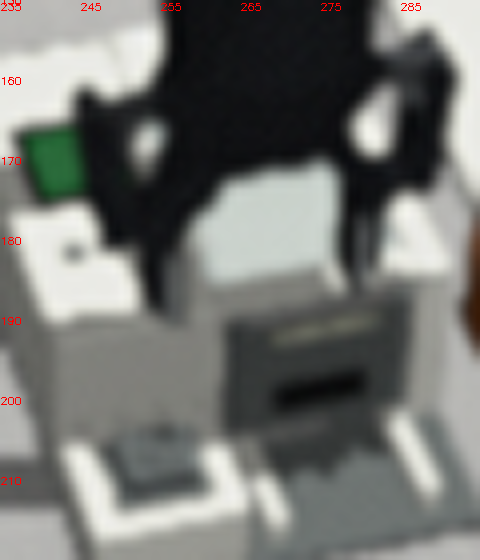

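```bash
python3 - <<'E'
from h import *
ps=1.5187; ty=np.array([np.sin(ps),-np.cos(ps),0]); tx=np.array([np.cos(ps),np.sin(ps),0]); c=np.array([.5865,-.0393,0])
for z in (.1,.12,.14,.172,.2):print(z,"centre side",proj("side",[c+[0,0,z]]).round(1),"body front",proj("side",[c-.04*tx+[0,0,z]]).round(1),"top keyfinger",proj("top",[c-.05*ty+[0,0,z]]).round(1))
i=cv2.imread("pics/top1.png"); x,y,w,h,s=245,160,50,65,10
o=cv2.resize(cv2.convertScaleAbs(i[y:y+h,x:x+w],alpha=2),None,fx=s,fy=s,interpolation=cv2.INTER_CUBIC)[:600]
o=cv2.resize(o,None,fx=.9,fy=.9)
for k in range(0,h,10): cv2.putText(o,str(y+k),(0,k*9+4),0,.35,(0,0,255))
for k in range(0,w,10): cv2.putText(o,str(x+k),(k*9,10),0,.35,(0,0,255))
cv2.imwrite("pics/z2.png",o)
E
```

```text
0.1 centre side [[266.7 194.6]] body front [[270.5 203.6]] top keyfinger [[271.  201.2]]
0.12 centre side [[266.8 189.9]] body front [[270.7 198.9]] top keyfinger [[271.3 200.5]]
0.14 centre side [[267. 185.]] body front [[270.9 194. ]] top keyfinger [[271.6 199.9]]
0.172 centre side [[267.2 176.9]] body front [[271.2 186. ]] top keyfinger [[272.2 198.8]]
0.2 centre side [[267.4 169.6]] body front [[271.5 178.6]] top keyfinger [[272.6 197.8]]
```

View pics/z2.png

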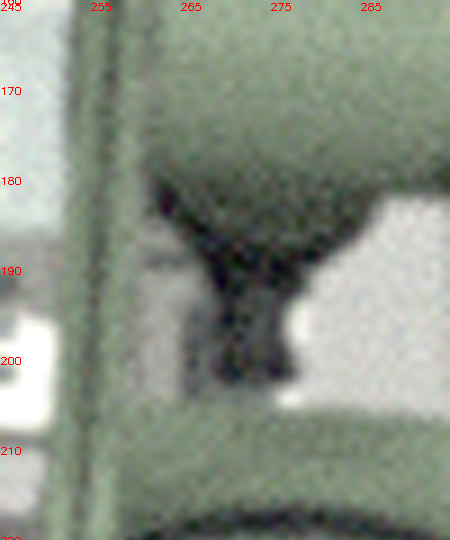

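```bash
python3 - <<'E'
from h import *
a=cv2.imread("pics/side0.png").astype(int).mean(2); b=cv2.imread("pics/side1.png").astype(int).mean(2)
for v in range(182,214,2): print(v,"|",*(f"{int(q-p):4d}" for p,q in zip(a[v,246:290:2],b[v,246:290:2])))
E
```

```text
182 |   10    9  -45 -159 -204 -164 -120  -29   11   10    8    8    5   -4  -15  -45 -178 -141  -85    1    8    6
184 |    5    7    0 -132 -203 -146 -125  -68   -6  -18  -40  -60  -76  -87  -95  -42 -138 -115  -77  -43    2    8
186 |    7    6   10  -84 -203 -145 -123  -98  -79 -101 -102  -94  -90  -79  -66  -27  -46  -49  -19  -19    6    8
188 |   -8   -8   -9  -79 -171 -147 -121  -91  -64  -63  -45  -34  -31  -14  -36  -31  -23  -36  -30   -6    5    8
190 |  -98  -97  -89  -80  -84  -87  -60  -31  -16  -10  -21  -21  -38  -53  -44  -64  -77  -57  -27   -3    5    6
192 |  -53  -39  -32  -18  -13  -16  -16  -17  -15   -5   -7  -14  -44  -48  -33  -16   -4    3   -4   -2    6    7
194 |  -17  -16  -16  -19  -16  -17  -16  -17  -17   -6   -7   -2    2    5    6    3    4    2   -4   -5    5    6
196 |  -17  -17  -17  -15  -17  -16  -17  -15  -15   -5   -6    0    2    3    2    2   -1   -3   -6    0    6    6
198 |  -15  -17  -17  -16  -16  -16  -14  -14  -10   -5   -8   -5    0    0    0    0   -1   -4   -5    4    7    6
200 |  -15  -15  -17  -18  -23  -32  -51  -47  -11   -5   -6   -7    0    1   -1   -2   -5   -3  -23  -36    7    7
202 |  -33  -51  -56  -73  -84  -84  -95 -101  -48   -4   -7   -2   -2    3   -1   -1    0   -3  -29  -34    7    7
204 |  -96  -98  -54  -30  -28  -22  -35  -94  -77  -41  -57   -1   -1  -13  -22  -30  -43  -47  -26   11   10    5
206 |  -39  -47    5    6    7    7    6  -10   -3  -32  -99  -59  -44  -54  -55  -53  -35  -24  -27    3    9    8
208 |    9    5    5    5    6    4    6    9    9    5  -83  -81  -52  -35  -35  -34    0    8    6    6    7    8
210 |    5    8    6    4    4    4    3    7    8    8   -2   -7  -16    4    4   -1    6    7    5    7    6    8
212 |    8    8    5    5    7    7    8    8    8    7    9    9    9    5    6    6    6    6    5    5    7    7
```

The top view confirms the sideways position. The side view suggests the tips are higher than the TCP reading says, partly because they draw back when open. I'll go down slowly and watch the force.

Emit:
{"name": "carry_out", "arguments": {"series": [[[0,0,0],[0,0,0.01],0.49],[[0,0,0],[0,0,0.01],0.49],[[0,0,0],[0,0,0.005],0.49],[[0,0,0],[0,0,0],0.49]]}}

```text
time_s: 3.3
eef_pos: [0.5855, -0.0392, 0.0728]
tcp_rot: [-3.139, 0.0, 1.519]
wrist_force: [-0.5, 0.5, 0.1]
width: 0.0636
```

```bash
python3 - <<'E'
from plant import env, optics
import cv2,numpy as np
d=optics.get_image("side"); i=d["color"]; cv2.imwrite("pics/side2.png",i)
s=env.get_state(); print(s["eef_pos"],s["tcp_rot"],s["qd"].round(3))
x,y,w,h,s=235,150,60,70,8
o=cv2.resize(i[y:y+h,x:x+w],None,fx=s,fy=s,interpolation=cv2.INTER_CUBIC)
for k in range(0,h,10): cv2.putText(o,str(y+k),(0,k*s+4),0,.35,(0,0,255))
for k in range(0,w,10): cv2.putText(o,str(x+k),(k*s,10),0,.35,(0,0,255))
cv2.imwrite("pics/z3.png",o)
E
```

```text
[ 0.58595626 -0.03926485  0.07335434] [-3.14034280e+00  4.18478686e-06  1.51873174e+00] [ 0.001 -0.01  -0.017 -0.001  0.003  0.   ]
```

View pics/z3.png

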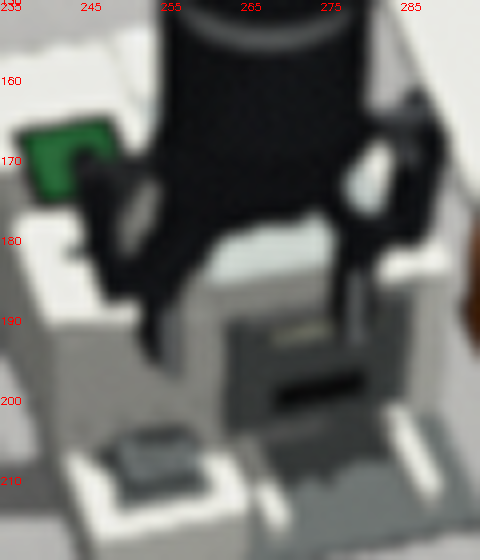

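The left tip is at (254.5,197), above the key at (254,206), and the right tip at (279,193) is in front of the cassette. Nothing is in contact yet, so I'll keep going down carefully.

Emit:
{"name": "carry_out", "arguments": {"series": [[[0,0,0],[0,0,0.005],0.49],[[0,0,0],[0,0,0.005],0.49],[[0,0,0],[0,0,0],0.49]]}}

```text
time_s: 3.65
eef_pos: [0.5858, -0.0392, 0.0632]
tcp_rot: [-3.14, 0.0, 1.519]
wrist_force: [-0.4, -0.2, 0.4]
width: 0.0636
```

```bash
cat >look.py <<'E'
import sys,cv2,numpy as np
from plant import env, optics
t=sys.argv[1]; n=sys.argv[2] if len(sys.argv)>2 else "side"
s=env.get_state(); print(s["eef_pos"].round(4),s["wrist_force"].round(2),s["ft_torque"].round(3),s["qd"].round(3))
i=optics.get_image(n)["color"]; cv2.imwrite(f"pics/{n}{t}.png",i)
x,y,w,h,k=(235,150,60,70,8) if n=="side" else (245,160,50,60,9)
o=cv2.resize(i[y:y+h,x:x+w],None,fx=k,fy=k,interpolation=cv2.INTER_CUBIC)
for j in range(0,h,10): cv2.putText(o,str(y+j),(0,j*k+4),0,.35,(0,0,255))
for j in range(0,w,10): cv2.putText(o,str(x+j),(j*k,10),0,.35,(0,0,255))
cv2.imwrite(f"pics/z{t}.png",o)
E
python3 look.py 4; python3 - <<'E'
from h import *
a=cv2.imread("pics/side0.png").astype(int).mean(2); b=cv2.imread("pics/side4.png").astype(int).mean(2)
for v in range(188,212,1): print(v,"|",*(f"{int(q):4d}" for p,q in zip(a[v,246:290:2],b[v,246:290:2])))
E
```

```text
[ 0.5858 -0.0392  0.0632] [-0.38 -0.23  0.44] [-0.014 -0.019 -0.021] [ 0.    -0.007 -0.009  0.     0.01  -0.001]
188 |  203   43   21   22   21   26   97  132  123  119  117  112  102   99   89   36   54   60   46   63   98  151
189 |  197   58   46   31   20   40  118  135  120  100   97   93   85   82   77   30   56   61   46   57  101  150
190 |  153   85   93   49   22   65  121  131  111   71   75   75   75   81   82   30   56   57   51   58  101  152
191 |  131  121  127   61   28   87  118  127  107   53   62   63   81   94   94   39   56   55   51   58  102  151
192 |  130  131  131   59   28   88  117  128  108   53   55   60   83   85   77   38   59   59   50   57  104  151
193 |  128  127  127   59   28   83  115  129  112   52   55   57   68   63   58   36   60   68   55   60  109  150
194 |  126  126  128   67   29   84  115  127  114   53   55   54   56   56   56   46   62   67   55   60  114  150
195 |  128  127  127   85   30   83  114  127  111   53   56   55   55   54   56   48   48   53   55   60  119  149
196 |  126  126  128  104   39   84  116  126  110   53   5
[... 1096 characters left out ...]
 138
206 |  116   69   93   99   88   89  107  127  140  108  118   69   54   55   55   55   56   57   57  130  225  164
207 |  137   64   91  101   97  100  112  157  186  129  118   81   52   54   54   54   62   77   68  112  213  191
208 |  185   99   84  106  100  100  101  158  224  173  117   96   54   55   57   54   74  103   92  109  191  214
209 |  227  154   80  102   93   82   77  136  231  209  119  108   57   63   72   63   89  114  109  111  164  224
210 |  237  191   79   79   76   73   75  119  221  227  133  125   71   80   97   87  108  116  114  112  137  214
211 |  235  212   89   74   84   93  108  141  221  235  152  167  107   99  112  109  113  115  114  113  118  180
```

No contact at a reading of 0.063, and the picture agrees: the tip is at v≈199 and the key at 206. I'll continue in small steps.

Emit:
{"name": "carry_out", "arguments": {"series": [[[0,0,0],[0,0,0.004],0.49],[[0,0,0],[0,0,0.004],0.49],[[0,0,0],[0,0,0],0.49]]}}

```text
time_s: 4.0
eef_pos: [0.5859, -0.0393, 0.0553]
tcp_rot: [-3.14, 0.0, 1.519]
wrist_force: [-0.5, 0.4, -0.8]
width: 0.0636
```

Emit:
{"name": "carry_out", "arguments": {"series": [[[0,0,0],[0,0,0.003],0.49],[[0,0,0],[0,0,0],0.49]]}}

```text
time_s: 4.2
eef_pos: [0.5861, -0.0393, 0.0526]
tcp_rot: [-3.141, 0.0, 1.519]
wrist_force: [-0.1, -0.0, -0.7]
width: 0.0635
```

```bash
python3 look.py 5
```

```text
[ 0.5861 -0.0393  0.0526] [-0.07 -0.02 -0.73] [ 0.005  0.022 -0.021] [-0.001 -0.003 -0.005  0.001  0.006 -0.   ]
```

View pics/z5.png

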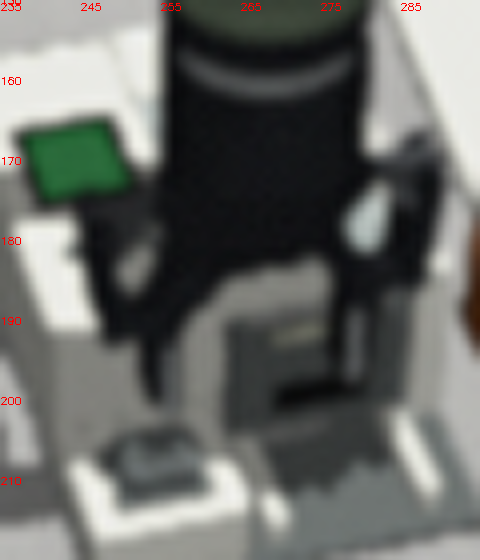

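The left tip is at (254.5,201) and still clear of the key, whose rear edge is at v≈203. The right tip is at (279,198), in front of the cassette. I'll continue down in small steps, reading the force.

Emit:
{"name": "carry_out", "arguments": {"series": [[[0,0,0],[0,0,0.003],0.49],[[0,0,0],[0,0,0],0.49]]}}

```text
time_s: 4.45
eef_pos: [0.5861, -0.0393, 0.0497]
tcp_rot: [-3.141, 0.0, 1.519]
wrist_force: [-0.2, -0.2, -0.9]
width: 0.0637
```

Emit:
{"name": "carry_out", "arguments": {"series": [[[0,0,0],[0,0,0.003],0.49],[[0,0,0],[0,0,0],0.49]]}}

```text
time_s: 4.65
eef_pos: [0.5861, -0.0393, 0.0466]
tcp_rot: [-3.141, 0.0, 1.519]
wrist_force: [-0.2, 0.3, -0.1]
width: 0.0635
```

```bash
python3 look.py 6; python3 look.py 7 top; python3 - <<'E'
import cv2,numpy as np
for n,t in(("side",6),):
  b=cv2.imread(f"pics/{n}{t}.png").astype(int).mean(2)
  for v in range(196,213): print(v,"|",*(f"{int(q):4d}" for q in b[v,242:290:2]))
b=cv2.imread("pics/top7.png").astype(int).mean(2)*2
for v in range(184,212): print(v,"|",*(f"{int(q):4d}" for q in b[v,258:286:1]))
E
```

```text
[ 0.5861 -0.0393  0.0466] [-0.2   0.32 -0.07] [-0.002 -0.036  0.01 ] [ 0.001 -0.003 -0.005 -0.002  0.005  0.002]
[ 0.5862 -0.0393  0.0468] [ 1.03  0.49 -0.07] [ 0.018  0.045 -0.025] [-0.001 -0.003 -0.004  0.001  0.     0.001]
196 |  121  128  127  126  127   59   30   81  115  128  111   53   55   55   55   51   48   24   67   54   52   63  124  150
197 |  120  127  128  127  128   63   30   84  114  126  107   53   56   54   44   35   29   17   69   55   54   65  126  150
198 |  119  126  127  126  127   74   30   84  115  126   98   52   55   51   26   16   12   14   66   52   52   66  130  150
199 |  120  127  128  127  126   87   32   83  114  124   92   53   54   48   15   10   16   22   49   47   56   80  134  149
200 |  121  126  126  127  127  104   39   84  113  121   93   52   56   48   18   24   32   39   52   52   73  131  142  145
201 |  120  126  125  125  122  117   64   84  115  122   91   52   55   50   36   45   54   53   55   56   91  177  155  135
202 |  120  123  123  125  118  117   86   80  107  126   95   53   56   56   57   62   69   59   54   57   89  177  1
[... 4655 characters left out ...]
3  121  118  114  116  116  119  121  119  119  124  118  126  121  129  140  120  135  131  132  122  134  134  133
208 |  122  127  124  118  117  126  119  107  112  105  105  108  112  108  121  108  128  107  116  124  119  108  120  112  115  124  125  124
209 |  115  114  116  108  112  102  120  104  104  102  100   92   95  100   84   94   98   90   69   94   82   90  102   94  100  110  117  121
210 |  126  122  109  106  105   96  106  104  108  104   81   60   64   63   58   65   58   54   60   55   68   45   56   64   69   69   86   96
211 |  107  103   92  102   97   76   84   65   66   70   54   50   56   52   48   57   52   57   52   64   65   50   58   44   64   44   64   71
```

Emit:
{"name": "carry_out", "arguments": {"series": [[[0,0,0],[0,0,0.003],0.49],[[0,0,0],[0,0,0],0.49]]}}

```text
time_s: 4.95
eef_pos: [0.5861, -0.0393, 0.0436]
tcp_rot: [-3.141, 0.0, 1.519]
wrist_force: [0.1, 0.4, 0.1]
width: 0.0637
```

Emit:
{"name": "carry_out", "arguments": {"series": [[[0,0,0],[0,0,0.003],0.49],[[0,0,0],[0,0,0],0.49]]}}

```text
time_s: 5.15
eef_pos: [0.586, -0.0393, 0.0406]
tcp_rot: [-3.141, 0.0, 1.519]
wrist_force: [0.5, -0.1, -0.1]
width: 0.0635
```

Emit:
{"name": "carry_out", "arguments": {"series": [[[0,0,0],[0,0,0.003],0.49],[[0,0,0],[0,0,0],0.49]]}}

```text
time_s: 5.35
eef_pos: [0.586, -0.0393, 0.0376]
tcp_rot: [-3.141, 0.0, 1.519]
wrist_force: [-1.5, 0.4, -0.5]
width: 0.0637
```

```bash
python3 look.py 8
```

```text
[ 0.586  -0.0393  0.0376] [-1.52  0.42 -0.47] [ 0.078  0.016 -0.039] [-0.    -0.005 -0.003  0.001  0.005 -0.   ]
```

View pics/z8.png

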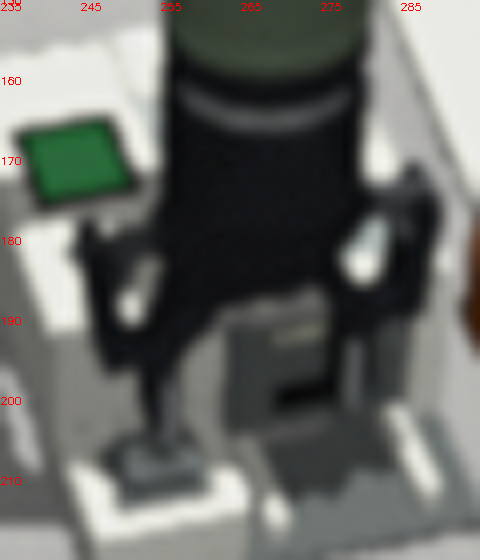

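The left tip is now on the key at (254.5,205.5), its shadow merging with it. The right tip is at (278,201), where a tip at z≈0.06 in front of the cassette should appear. Now I'll press.

Emit:
{"name": "carry_out", "arguments": {"series": [[[0,0,0],[0,0,0.003],0.49],[[0,0,0],[0,0,0],0.49]]}}

```text
time_s: 5.6
eef_pos: [0.5861, -0.0393, 0.0346]
tcp_rot: [-3.141, 0.0, 1.519]
wrist_force: [-0.7, 0.3, -0.5]
width: 0.0639
```

Emit:
{"name": "carry_out", "arguments": {"series": [[[0,0,0],[0,0,0.003],0.49],[[0,0,0],[0,0,0],0.49]]}}

```text
time_s: 5.8
eef_pos: [0.5861, -0.0392, 0.0316]
tcp_rot: [-3.141, 0.0, 1.519]
wrist_force: [0.5, 0.9, 0.7]
width: 0.0631
```

Emit:
{"name": "carry_out", "arguments": {"series": [[[0,0,0],[0,0,0.002],0.49],[[0,0,0],[0,0,0],0.49]]}}

```text
time_s: 6.0
eef_pos: [0.5862, -0.0393, 0.0297]
tcp_rot: [-3.141, 0.0, 1.519]
wrist_force: [-1.1, -0.3, -0.1]
width: 0.0634
```

Emit:
{"name": "carry_out", "arguments": {"series": [[[0,0,0],[0,0,0.002],0.49],[[0,0,0],[0,0,0],0.49]]}}

```text
time_s: 6.2
eef_pos: [0.5862, -0.0393, 0.0278]
tcp_rot: [-3.141, 0.0, 1.519]
wrist_force: [-0.0, 0.6, 0.1]
width: 0.0641
```

```bash
python3 look.py 9
```

```text
[ 0.5862 -0.0393  0.0278] [-0.05  0.62  0.11] [ 0.066  0.026 -0.018] [-0.001 -0.002 -0.004 -0.003  0.004 -0.   ]
```

View pics/z9.png

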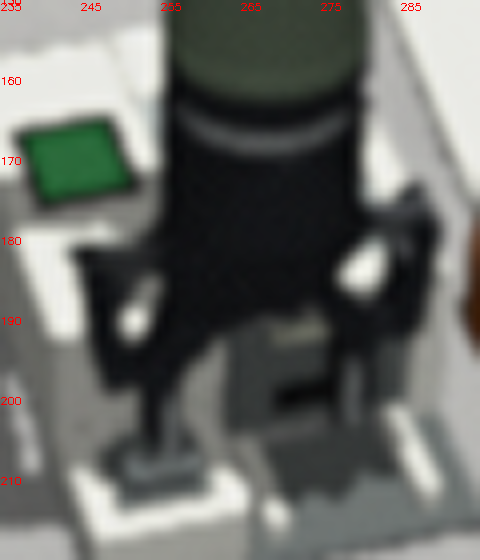

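The tip is at (255,207), right on the key, which is still up. The cassette is still latched. I'll keep pressing.

Emit:
{"name": "carry_out", "arguments": {"series": [[[0,0,0],[0,0,0.003],0.49],[[0,0,0],[0,0,0],0.49]]}}

```text
time_s: 6.45
eef_pos: [0.5866, -0.0393, 0.025]
tcp_rot: [3.141, 0.0, 1.519]
wrist_force: [-0.1, -0.7, 0.7]
width: 0.0638
```

Emit:
{"name": "carry_out", "arguments": {"series": [[[0,0,0],[0,0,0.003],0.49],[[0,0,0],[0,0,0],0.49]]}}

```text
time_s: 6.65
eef_pos: [0.5867, -0.0393, 0.022]
tcp_rot: [3.141, 0.0, 1.519]
wrist_force: [0.3, -0.7, 1.2]
width: 0.0634
```

Emit:
{"name": "carry_out", "arguments": {"series": [[[0,0,0],[0,0,0.002],0.49],[[0,0,0],[0,0,0],0.49]]}}

```text
time_s: 6.85
eef_pos: [0.5866, -0.0399, 0.02]
tcp_rot: [3.141, 0.001, 1.519]
wrist_force: [0.2, 9.5, 3.3]
width: 0.0635
```

Emit:
{"name": "carry_out", "arguments": {"series": [[[0,0,0],[0,0,0.002],0.49],[[0,0,0],[0,0,0],0.49]]}}

```text
time_s: 7.05
eef_pos: [0.5866, -0.04, 0.0182]
tcp_rot: [3.141, 0.001, 1.519]
wrist_force: [0.4, -3.3, 3.5]
width: 0.0633
```

```bash
python3 look.py 10; python3 - <<'E'
import cv2
b=cv2.imread("pics/side9.png").astype(int).mean(2);a=cv2.imread("pics/side10.png").astype(int).mean(2)
for v in range(198,216): print(v,"|",*(f"{int(q):4d}" for q in b[v,244:264:2]),"||",*(f"{int(q):4d}" for q in a[v,244:264:2]))
E
```

```text
[ 0.5866 -0.04    0.0182] [ 0.45 -3.31  3.45] [-0.457  0.045 -0.091] [-0.001  0.001 -0.     0.    -0.    -0.001]
198 |  127  118   57   53   42   20   38  111  126   97 ||  128  107   28   19   21   21   20   62  117   98
199 |  128  123   92   94   59   21   54  114  125   94 ||  127  115   38   20   23   22   22   86  123   93
200 |  126  127  119  118   66   25   71  114  121   94 ||  127  120   57   30   29   21   35  104  122   92
201 |  127  127  125  123   64   28   81  115  122   91 ||  126  124   88   66   46   21   59  112  124   92
202 |  123  123  125  117   65   28   84  107  126   95 ||  123  124  117  104   64   24   85  103  125   94
203 |  119  122  124  108   60   29   81   91  124  101 ||  119  122  128  123   73   25   90   91  124  102
204 |  124  122  114   82   54   30   80   70  119  112 ||  123  123  123  115   68   24   85   72  120  112
205 |  125  121   95   61   54   40   81   61  111  119 ||  126  121  100   89   52   24   85   60  111  121
206 |  126  115   69   60   68   55   84   77  105  120 ||  125  116   71   62   46   26   84   55  100  123
207 | 
[... 274 characters left out ...]
5  179   88   72   97   71   99   98  106  165
210 |  182  216  150   74   78   77   73   77  119  222 ||  181  217  145   85  108   90  102  102  115  205
211 |  159  234  201   88   74   85   93  108  142  221 ||  161  234  201   96  104   99  102  115  142  222
212 |  143  233  218  109  101  124  146  171  192  231 ||  141  233  218  109  108  127  146  169  193  231
213 |  119  225  224  147  160  184  204  223  227  226 ||  121  225  224  146  158  184  204  223  227  227
214 |  102  213  233  199  218  227  227  223  220  196 ||  103  214  233  199  217  226  227  223  219  197
215 |   98  197  236  229  229  224  210  184  177  163 ||   98  197  236  229  229  224  210  184  177  162
```

The latch let go. The cassette pushes the finger with Fy ≈ -3.3 N, and the key load is 3.5 N. I'll press on to the key's stop.

Emit:
{"name": "carry_out", "arguments": {"series": [[[0,0,0],[0,0,0.002],0.49],[[0,0,0],[0,0,0],0.49]]}}

```text
time_s: 7.3
eef_pos: [0.5866, -0.04, 0.0167]
tcp_rot: [3.141, 0.001, 1.519]
wrist_force: [0.1, -3.8, 7.3]
width: 0.0635
```

Emit:
{"name": "carry_out", "arguments": {"series": [[[0,0,0],[0,0,0.002],0.49],[[0,0,0],[0,0,0],0.49]]}}

```text
time_s: 7.5
eef_pos: [0.5867, -0.04, 0.0165]
tcp_rot: [3.141, 0.001, 1.519]
wrist_force: [-3.0, -3.2, 18.6]
width: 0.0635
```

The key is on its stop: the force jumps and z no longer changes. I'll ease off a little and look.

Emit:
{"name": "carry_out", "arguments": {"series": [[[0,0,0],[0,0,-0.001],0.49],[[0,0,0],[0,0,0],0.49],[[0,0,0],[0,0,0],0.49]]}}

```text
time_s: 7.8
eef_pos: [0.5866, -0.04, 0.0166]
tcp_rot: [3.141, 0.001, 1.519]
wrist_force: [-1.5, -3.3, 12.4]
width: 0.0635
```

```bash
python3 look.py 11
```

```text
[ 0.5866 -0.04    0.0166] [-1.51 -3.28 12.38] [-0.527  0.769 -0.028] [ 0.    -0.002  0.001  0.002  0.001  0.   ]
```

View pics/z11.png

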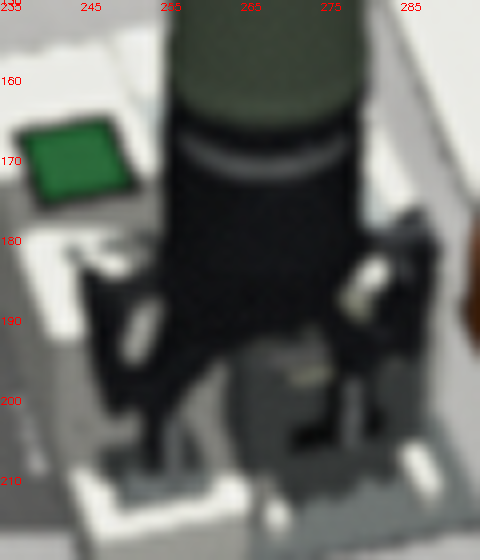

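The cassette has come out to the right-hand finger: its lower edge moved from v≈204 to 211, which is about 20–25 mm. The key is sunk under the left finger at (255,207). The wrist moments match 12 N on the key finger and 3.3 N on the trap finger, so I'm handing in.

```bash
python3 - <<'E'
from plant import env
s=env.get_state(); print(s["time_s"],s["eef_pos"].round(4),s["wrist_force"].round(1))
print(env.sign_off())
E
```

```text
7.85 [ 0.5866 -0.04    0.0166] [-1.1 -3.4 13.4]
the job is handed in; nothing more can be done
None
```

The label printer is open and the job is handed in, after 7.9 s of the 29 s allowed. One finger holds the release key down at its stop, and the cassette rests against the other finger.

**Last checks**
- **Key:** the force rose sharply with no further downward movement, so it is at its stop. It reads about 13 N after I eased off from a peak reading of 18.6 N.
- **Cassette:** it presses the trapping finger with about 3.4 N. From the side view it came out roughly 20–25 mm, still on its runners.
- **Fingers:** the measured moments match loads on those two fingertips only, with no sign of the gripper body touching anything.
- **Other items:** I planned the path to clear them and felt no unexpected contact, but took no final wide picture to confirm they are untouched.

**What disagreed:** the fingertips were about 20–25 mm higher than the TCP height reading implied, more than the 13 mm the fingers draw back when open. The finger first met the key at a reading of about 0.026 m, though the key's top is at 0.060 m. I relied on the pictures and the force for height, and the pictures agreed with the reading sideways.

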